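# Sweep the loose knobs into the gathering fence

### The job

Sweep the three small round knobs across the bench into the three-sided steel fence with the fingertips, so that all three stand wholly inside it. Slide them only: do not lift or tip a knob, and leave the flat discs, the brackets and everything else on the bench where they are.

Things in the scene. Friction and masses are not known exactly. Their poses are not given: they have to be found in the camera images.
- knob_a: A small black plastic furniture knob standing on the bench: round foot 36 mm in diameter and 15 mm high with straight sides, above it a neck 24 mm in diameter up to 27 mm. About 40 g (25 to 60), slides freely. Origin: centre of its underside.
- knob_b: A small black plastic furniture knob standing on the bench: round foot 36 mm in diameter and 15 mm high with straight sides, above it a neck 24 mm in diameter up to 27 mm. About 40 g (25 to 60), slides freely. Origin: centre of its underside.
- knob_c: A small black plastic furniture knob standing on the bench: round foot 36 mm in diameter and 15 mm high with straight sides, above it a neck 24 mm in diameter up to 27 mm. About 40 g (25 to 60), slides freely. Origin: centre of its underside.
- fence: Low three-sided steel fence fixed to the bench, no floor, open at the front; walls 25 mm high, 6 mm thick. Inside 180 mm wide (its y, -90 to +90 mm), 120 mm deep (its x, 0 at the open mouth to 120 at the back wall). Origin: middle of the mouth, at bench height; x points into the fence (roughly to the robot's left). A 3 mm high flange reaches 36 mm behind the back wall.
- disc_1: A flat black plastic cover disc lying on the bench, 50 mm in diameter, 9 mm thick, loose. Not part of the job. Origin: centre of its underside.
- disc_2: A flat black plastic cover disc lying on the bench, 50 mm in diameter, 9 mm thick, loose. Not part of the job. Origin: centre of its underside.
- bracket_1: A black plastic angle bracket lying on the bench, about 80 mm long (along its x, from -40 to +40 mm), 26 mm wide (along its y, -13 to +13 mm), 24 mm high, loose. Not part of the job. Origin: centre of its underside.
- bracket_2: A black plastic angle bracket lying on the bench, about 80 mm long (along its x, from -40 to +40 mm), 26 mm wide (along its y, -13 to +13 mm), 24 mm high, loose. Not part of the job. Origin: centre of its underside.
- mug: Bystander, loose: white ceramic mug, 80 mm in diameter, 95 mm high, with a handle. Origin: centre of its underside.
- bottle: Bystander, loose: black bottle with a white cap, 60 mm in diameter, 160 mm high. Origin: centre of its underside.
- carton: Bystander, loose: closed cardboard carton, 140 (x) by 100 (y) by 70 mm high. Origin: centre of its underside.
Mind the look-alikes: they are no part of the job. Leave any pink look-alike of the knob_c alone.

How it is judged:
At the end, for the whole second after the job is handed in: All three knobs stand upright (within 0.2 rad), on the bench and at rest inside the fence: each knob's centre at least 15 mm past the line of the mouth and between the side walls and the back wall. The discs, brackets, mug, bottle and carton are within 15 mm of where they began (x of knob_a in the frame of fence between 0.015 and 0.12 m and y of knob_a in the frame of fence between -0.09 and 0.09 m and height (world z) of each of knob_a, knob_b, knob_c below 0.005 m and angle between each of knob_a, knob_b, knob_c's own z axis and vertical below 0.2 rad and linear speed of each of knob_a, knob_b, knob_c below 0.02 m/s and x of knob_b in the frame of fence between 0.015 and 0.12 m and y of knob_b in the frame of fence between -0.09 and 0.09 m and x of knob_c in the frame of fence between 0.015 and 0.12 m and y of knob_c in the frame of fence between -0.09 and 0.09 m and distance of each of disc_1, disc_2, bracket_1, bracket_2, mug, bottle, carton from where it was at the start of the episode below 0.015 m); the robot touches nothing.
It fails at once if a knob is lifted or tipped (underside centre more than 10 mm above the bench, or leaning more than 0.5 rad) (height (world z) of any of knob_a, knob_b, knob_c above 0.01 m or angle between any of knob_a, knob_b, knob_c's own z axis and vertical above 0.5 rad).
It fails at once if a disc, bracket, mug, bottle or carton is moved more than 15 mm (distance of any of disc_1, disc_2, bracket_1, bracket_2, mug, bottle, carton from where it was at the start of the episode above 0.015 m).
It also fails if it takes over 72 s, if anything falls off the work surface, if the arm or the gripper's body presses on something with over 40 N, if the wrist force passes 120 N, or if a joint passes its speed limit or range.

### The arm

A 7-joint arm with a two-finger parallel gripper is mounted at the origin on the work surface. World frame = base frame: x ahead of the robot, y to its left, z up, the work surface at z = 0. Lengths are in m, angles in rad, forces in N, time in s.
With the tool pointing down it reaches from about 0.35 to 0.9 m from the base axis. Payload 8.1 kg.
Tool frame: the origin (TCP) lies between the finger pads; the fingertips stand 11 mm ahead of it and the grasp point (between the pads) lies 8 mm behind it; z points along the fingers, y is the line along which they close (so a half turn about z gives the same grasp; the last joint's range is limited). The gripper opens to 92 mm and grips with 3 to 60 N. Pads are 19 mm wide; open, the fingers measure 130 mm over their backs; the gripper's body (75 mm by 190 mm) begins 47 mm behind the grasp point.
Start: joints at [-1.248, 0.434, 0.025, 1.573, -0.012, 1.134, -0.075], TCP at [0.258, 0.569, 0.238] pointing down, gripper open.
Joint ranges: [-2.62, 2.62], [-0.44, 2.09], [-1.27, 1.32], [0.08, 2.57], [-1.32, 4.46], [0.12, 2], [-2.74, 2.74]. Speed limits (rad/s): [2.22, 2.22, 3.01, 3.01, 3.14, 3.14, 3.14].

### API

Orientations are given as a rotation vector (axis times angle).
In Python, from cell import observe, get_image, camera_params, sign_off gives the robot as it stands.
- The arm moves only by the shell command python3 -m pendant 'ROWS' [FORCE]. ROWS is JSON, one flat list of numbers, 7 for each row, row after row: the shift along the tool's x, y, z in m, then the turn, a rotation vector about the tool's x, y, z in rad, then the finger opening in m, from 0 to 0.0918. In form: [dx, dy, dz, rx, ry, rz, jaw, dx, dy, dz, rx, ry, rz, jaw, ...]. A call has 1 to 10 rows; each row shifts and turns the commanded pose from where the row before left it, along the tool's axes as they then stand; what a row does not reach is not made up. A row lasts 1/8 s, in which the tool goes at most 62.5 mm and 10.7 degrees, less where a joint would pass 70% of its speed; a pose out of reach is approached as far as the arm can. A call is refused whole if a number of a shift passes 0.0625 or a number of a turn 0.188, either way. A call with a gripper value outside its range is refused whole. The fingers move at their own pace and stop on an object; FORCE is the grip in N (left out, the last holds). Time passes only in rows, so rows that do not move let the fingers close. It gives the time, the measured TCP pose, the force, the opening and the grip force at its end, in the units of the state.
- observe(): the state, without advancing time (a new reading comes with each control period).
- get_image(name): name is "scene" or "side" or "wrist"; returns the picture (384x512x3 uint8, red, green, blue); there is no depth.
- camera_params(name): a dict with "intrinsics" (3x3 intrinsics, pixels), "dist" ([k1, k2, p1, p2, k3] as OpenCV has them; the pictures are not rectified), "eye" and "rotation" of the camera in the world; the wrist camera has in their place "T_tool_cam" (4x4, takes a point from camera to tool coordinates, whose origin is the TCP and whose axes are the flange's). Camera axes: x right, y down, z forward; pixel columns grow to the right and rows downward; lengths in m; the calibration is good to about 2 mm. A picture is of the moment at which its call begins: read the wrist's pose just before it. camera_params takes no time and is no camera call.
- sign_off(): hands the job in; it is judged then, once.
The state is a dict: "clock": time; "joints": joint angles; "dq": joint speeds; "joint_efforts": joint torques, N m; "position": TCP position; "ee_rot": TCP orientation; "force": force on the tool from outside, world axes, zero at the start; "ft_torque": the same for the moment, N m; "width": opening from 0.0 (shut) to 1.0 (fully open); "gripper_force": force on a finger pad.
Only numpy, scipy, OpenCV 4.12 (cv2) and the standard library are available. Lean on these libraries where they do the work, as an engineer would, in place of code of your own. Each camera call takes 0.05 s, during which the arm holds its last target. There are 200 camera calls.

## Working session

There is one attempt and no reset: what is moved stays moved. The work goes in short steps, Python scripts to look and compute and a shell command to move; the robot and the scene stay as the last step left them, time stands still between calls to the robot, and variables do not carry over. Pictures are saved under pics/ and viewed, at most 10 in all, crops included, and the job is handed in when it is done.

```bash
mkdir -p pics; python3 - <<'E'
from cell import *
import cv2,numpy as np
o=observe();print(o['clock'],o['position'],o['ee_rot'],o['width'])
ims=[]
for n in ['scene','side']:
    im=get_image(n);np.save(n+'.npy',im);ims.append(im);c=camera_params(n);print(n,np.round(c['eye'],3),np.round(c['rotation'],3).tolist(),np.round(c['intrinsics'],1).tolist())
    cv2.imwrite(f'pics/{n}0.png',cv2.resize(im[:,:,::-1],(800,600),interpolation=cv2.INTER_CUBIC))
print(camera_params('wrist')['T_tool_cam'])
E
```

```text
0.0 [0.25799254 0.56872235 0.23695906] [-6.63807502e-01 -3.07049607e+00  2.44970818e-03] 0.9994222898605224
scene [ 1.228 -0.005  0.755] [-1.874, -1.712, 0.641] [[364.4, 0.0, 262.1], [0.0, 364.4, 192.5], [0.0, 0.0, 1.0]]
side [-0.127 -0.807  0.666] [-1.989, 0.729, -0.422] [[448.2, 0.0, 248.5], [0.0, 448.2, 193.7], [0.0, 0.0, 1.0]]
[[ 8.99310128e-05 -9.58681047e-01 -2.84483115e-01  7.70033762e-02]
 [ 9.99999873e-01 -5.46602481e-05  5.00320538e-04 -4.45807683e-04]
 [-4.95197735e-04 -2.84483124e-01  9.58680920e-01 -1.46953426e-01]
 [ 0.00000000e+00  0.00000000e+00  0.00000000e+00  1.00000000e+00]]
```

View pics/scene0.png

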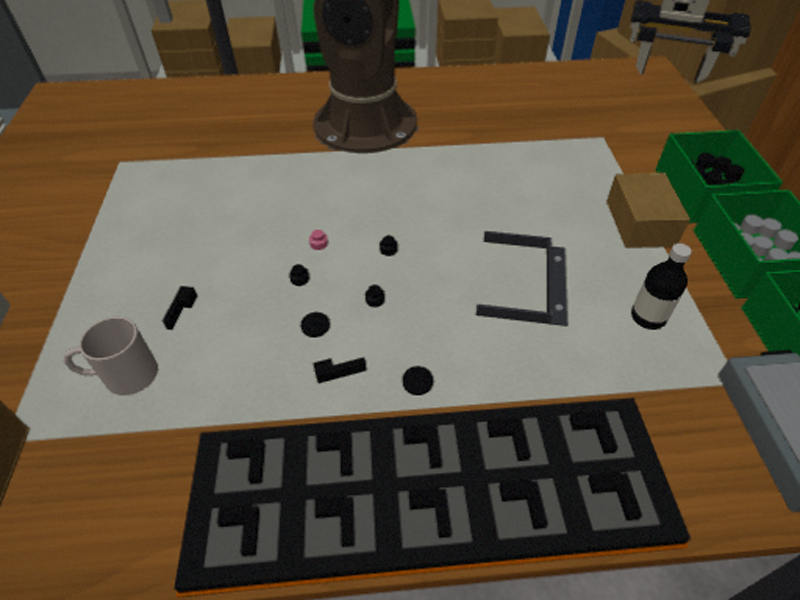

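View pics/side0.png

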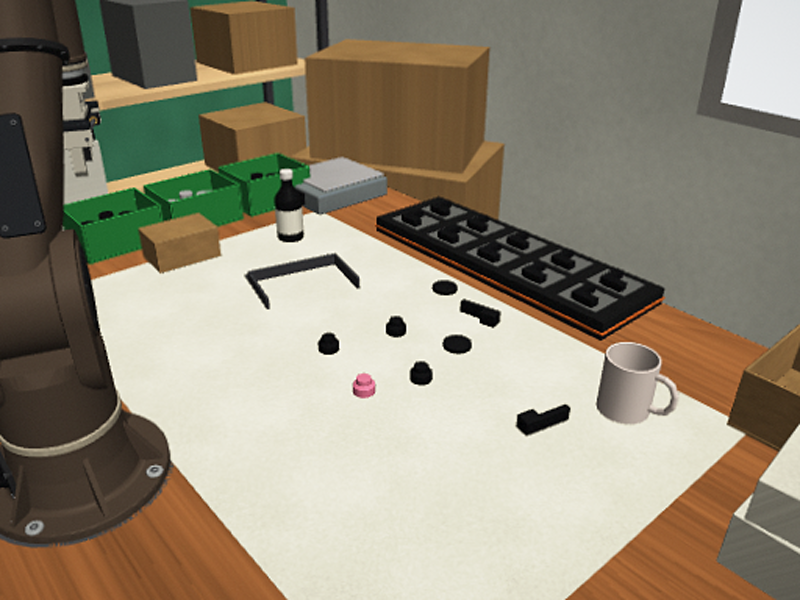

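The scene view (800x600) shows black knobs at (388,245), (299,275) and (374,296). The pink look-alike is at (318,240), the discs at (315,324) and (418,380), and the brackets at (340,369) and (180,306). The fence mouth runs from (485,237) to (477,311). The side view agrees: knobs at (328,344), (421,373), (396,327) and pink at (364,386).

The black stepped cylinders are the targets. The discs are flat, and the pink one is excluded by colour.

```bash
cat > h.py <<'E'
from cell import *
import cv2,numpy as np
from scipy.spatial.transform import Rotation as R
def cast(n,uv,z,pose=None):
    c=camera_params(n)
    p=cv2.undistortPoints(np.float64(uv).reshape(-1,1,2),np.array(c['intrinsics']),np.array(c['dist'])).reshape(-1,2)
    d=np.c_[p,np.ones(len(p))]
    if n=='wrist':
        T=np.eye(4);T[:3,:3]=R.from_rotvec(pose[1]).as_matrix();T[:3,3]=pose[0];T=T@np.array(c['T_tool_cam']);M,e=T[:3,:3],T[:3,3]
    else: M,e=R.from_rotvec(c['rotation']).as_matrix(),np.array(c['eye'])
    d=d@M.T
    z=np.broadcast_to(z,len(d))
    return e+d*((z-e[2])/d[:,2])[:,None]
def blobs(im,n,roi,z,thr=75,amin=25):
    m=(im.max(2)<thr).astype(np.uint8)
    k,l,s,c=cv2.connectedComponentsWithStats(m)
    for i in range(1,k):
        x,y,w,h,a=s[i]
        if a>=amin and roi[0]<c[i][0]<roi[2] and roi[1]<c[i][1]<roi[3]:
            P=cast(n,[c[i],(x+w/2,y+h)],[z,0])
            print(n,np.round(c[i]*1.5625).astype(int),a,(w,h),'ctr',np.round(P[0,:2],3),'bottom',np.round(P[1,:2],3))
E
python3 - <<'E'
from h import *
s=np.load('scene.npy');d=np.load('side.npy')
blobs(s,'scene',(80,130,450,255),0.012)
blobs(d,'side',(150,150,380,290),0.012)
f=1/1.5625
print(np.round(cast('scene',np.array([[485,233],[550,240],[566,250],[568,325],[550,320],[477,306],[477,314],[485,242]])*f,[.025,.025,.003,.003,.025,.025,0,0]),3)[:,:2])
print(np.round(cast('side',np.array([[246,273],[268,304],[337,255],[358,284],[268,308],[358,288]])*f,[.025,.025,.025,.025,0,0]),3)[:,:2])
E
```

```text
scene [534 282] 1187 (np.int32(58), np.int32(61)) ctr [0.56  0.278] bottom [0.648 0.238]
scene [388 246] 118 (np.int32(11), np.int32(13)) ctr [0.443 0.024] bottom [0.459 0.024]
scene [666 280] 558 (np.int32(28), np.int32(29)) ctr [0.576 0.513] bottom [0.616 0.501]
scene [299 275] 135 (np.int32(13), np.int32(14)) ctr [ 0.504 -0.14 ] bottom [ 0.521 -0.14 ]
scene [179 305] 278 (np.int32(22), np.int32(28)) ctr [ 0.558 -0.342] bottom [ 0.603 -0.337]
scene [374 296] 140 (np.int32(12), np.int32(15)) ctr [ 0.567 -0.007] bottom [ 0.584 -0.007]
scene [646 321] 114 (np.int32(23), np.int32(15)) ctr [0.665 0.444] bottom [0.674 0.449]
scene [315 324] 235 (np.int32(19), np.int32(16)) ctr [ 0.621 -0.109] bottom [ 0.64 -0.11]
scene [146 354] 162 (np.int32(15), np.int32(29)) ctr [ 0.659 -0.377] bottom [ 0.697 -0.372]
scene [337 369] 335 (np.int32(33), np.int32(16)) ctr [ 0.714 -0.073] bottom [ 0.733 -0.07 ]
scene [417 380] 287 (np.int32(19), np.int32(19)) ctr [0.747 0.05 ] bottom [0.767 0.05 ]
side [523 262] 5095 (np.int32(184), np.int32(88)) ctr [0.937 0.014] bottom [ 0.735 -0.153]
side [512 290] 491
[... 385 characters left out ...]
 0.717 -0.071] bottom [ 0.692 -0.096]
side [395 327] 132 (np.int32(13), np.int32(13)) ctr [ 0.565 -0.007] bottom [ 0.555 -0.021]
side [328 344] 144 (np.int32(13), np.int32(14)) ctr [0.441 0.025] bottom [0.433 0.012]
side [457 344] 169 (np.int32(18), np.int32(11)) ctr [ 0.609 -0.117] bottom [ 0.603 -0.126]
side [421 373] 164 (np.int32(14), np.int32(14)) ctr [ 0.504 -0.141] bottom [ 0.496 -0.152]
side [541 419] 376 (np.int32(34), np.int32(19)) ctr [ 0.561 -0.339] bottom [ 0.548 -0.356]
[[0.439 0.21 ]
 [0.469 0.327]
 [0.476 0.361]
 [0.654 0.315]
 [0.658 0.279]
 [0.617 0.164]
 [0.614 0.167]
 [0.437 0.213]]
[[0.457 0.324]
 [0.424 0.188]
 [0.644 0.272]
 [0.599 0.142]
 [0.438 0.214]
 [0.617 0.166]]
```

```bash
python3 -m pendant '[0,0,0,0,0,0.176,0.022,0,0,0,0,0,0.176,0.022,0,0,0,0,0,0.176,0.022,0,0,0,0,0,0.176,0.022,0,0,0,0,0,0.176,0.022,0,0,0,0,0,0.176,0.022,0,0,0,0,0,0.176,0.022,0,0,0,0,0,0.176,0.022,0,0,0,0,0,0,0.022]' 10
cat > rel.py <<'E'
# distance from the TCP to fence-frame targets, in tool axes
from h import *
import sys
O=np.array([.525,.19]);a=np.radians(75);F=np.array([[np.cos(a),np.sin(a)],[-np.sin(a),np.cos(a)]])
def fen(p): return F@(np.array(p)[:2]-O)
def wor(f): return O+F.T@np.array(f)
if __name__=='__main__':
    o=observe();M=R.from_rotvec(o['ee_rot']).as_matrix();p=o['position']
    print('t',round(o['clock'],2),'tcp fence',np.round(fen(p),4),'z',round(p[2],4),'heading',np.round(np.degrees(np.arctan2(M[1,0],M[0,0])),2),'zaxis',np.round(M[:,2],3),'w',round(o['width']*.0918,4),'F',np.round(o['force'],1))
    for t in sys.argv[1:]:
        x,y,z=map(float,t.split(','));print(t,np.round(M.T@(np.r_[wor((x,y)),z]-p),4))
E
python3 rel.py=" " 2>/dev/null; python3 rel.py -.23,-.09,.2
```

```text
clock: 1.23
position: [0.2579, 0.5691, 0.2373]
ee_rot: [2.492, 1.912, -0.001]
force: [-1.2, -0.5, 0.1]
width: 0.241
gripper_force: 0.0
t 1.23 tcp fence [0.297  0.3561] z 0.2373 heading 75.0 zaxis [ 0.    -0.001 -1.   ] w 0.0221 F [-1.2 -0.5  0.1]
-.23,-.09,.2 [-0.527   0.4461  0.0379]
```

```bash
python3 -m pendant '[-0.03,0.025,0,0,0,0,0.022,-0.05,0.043,0,0,0,0,0.022,-0.05,0.043,0,0,0,0,0.022,-0.05,0.043,0,0,0,0,0.022,-0.05,0.043,0,0,0,0,0.022,-0.05,0.043,0,0,0,0,0.022,-0.05,0.043,0,0,0,0,0.022,-0.05,0.043,0,0,0,0,0.022,-0.05,0.04,0,0,0,0,0.022,0,0,0,0,0,0,0.022]' >/dev/null
python3 - <<'E'
from rel import *
o=observe();im=get_image('wrist');cv2.imwrite('pics/w1.png',im[:,:,::-1]);np.save('w1.npy',im);print(o['position'].tolist(),o['ee_rot'].tolist())
pose=(o['position'],o['ee_rot'])
m=(im.max(2)<75).astype(np.uint8);k,l,s,c=cv2.connectedComponentsWithStats(m)
for i in range(1,k):
    if s[i][4]>150:
        P=cast('wrist',[c[i]],.013,pose)[0];print(np.round(c[i]),s[i],np.round(P[:2],3),np.round(fen(P),3))
E
python3 rel.py -.23,-.09,.2
```

```text
[0.4901409367279734, 0.07635490380225297, 0.23810758458521053] [2.496040141267523, 1.9039043308096808, 7.713336057855396e-05]
[167.  30.] [161   0  13  61 500] [0.441 0.24 ] [0.026 0.094]
[339.  27.] [333   0  12  57 491] [0.621 0.193] [ 0.028 -0.092]
[457. 125.] [ 436  105   43   41 1360] [0.737 0.054] [-0.076 -0.24 ]
[224. 207.] [210 193  28  30 610] [0.442 0.028] [-0.178  0.038]
[324. 206.] [311 192  28  29 626] [ 0.564 -0.004] [-0.177 -0.088]
[448. 225.] [ 432  192   35   62 1154] [ 0.714 -0.072] [-0.204 -0.251]
[353. 274.] [  206   225   306    98 12823] [ 0.582 -0.109] [-0.274 -0.133]
[138. 279.] [    0   235   212    91 10647] [ 0.3  -0.04] [-0.28   0.158]
[291. 348.] [    0   291   512    93 23238] [ 0.474 -0.209] [-0.398 -0.054]
t 2.52 tcp fence [-0.1159  0.006 ] z 0.2378 heading 74.86 zaxis [ 0.    -0.001 -1.   ] w 0.022 F [ 1.2  0.3 -0.3]
-.23,-.09,.2 [-0.1138  0.0963  0.0379]
```

View pics/w1.png

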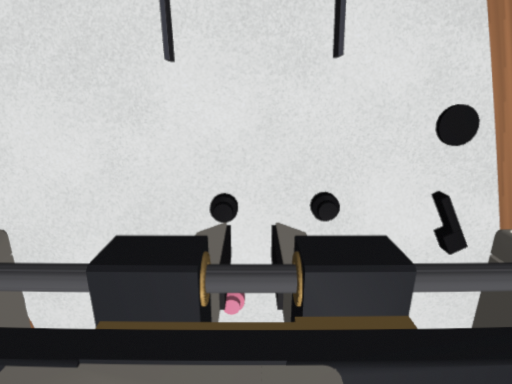

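The wrist view shows two black stepped knobs at (224,207) and (324,206), the pink one at (235,300), and fence wall ends at (171,61) and (337,57). All agree with the estimates. Next I position behind knob 3.

```bash
python3 -m pendant '[-0.038,0.032,0,0,0,0,0.022,-0.038,0.032,0,0,0,0,0.022,-0.038,0.032,0.03,0,0,0,0.022,0,0,0.05,0,0,0,0.022,0,0,0.05,0,0,0,0.022,0,0,0.03,0,0,0,0.022,0,0,0,0,0,0,0.022,0,0,0,0,0,0,0.022]' >/dev/null; python3 rel.py -.23,-.088,.016 -.035,-.06,.016
```

```text
t 3.52 tcp fence [-0.2268 -0.0892] z 0.0788 heading 75.06 zaxis [ 0.001  0.    -1.   ] w 0.0217 F [-0.4  0.2  0. ]
-.23,-.088,.016 [-0.0032 -0.0013  0.0628]
-.035,-.06,.016 [ 0.1918 -0.0291  0.0629]
```

```bash
python3 -m pendant '[-0.003,-0.001,0.03,0,0,0,0.022,0,0,0.02,0,0,0,0.022,0,0,0.012,0,0,0,0.022,0,0,0,0,0,0,0.022,0.01,0,0,0,0,0,0.022,0.01,0,0,0,0,0,0.022,0.012,0,0,0,0,0,0.022,0.015,-0.002,0,0,0,0,0.022,0.015,-0.003,0,0,0,0,0.022,0,0,0,0,0,0,0.022]' >/dev/null; python3 rel.py .057,-.05,.016
python3 - <<'E'
from rel import *
o=observe();im=get_image('wrist');cv2.imwrite('pics/w2.png',im[:,:,::-1])
blobs(get_image('scene'),'scene',(170,140,260,210),.012)
E
```

```text
t 4.78 tcp fence [-0.1667 -0.0822] z 0.0155 heading 75.09 zaxis [-0.     0.001 -1.   ] w 0.0219 F [-0.8  1.1 -0.2]
.057,-.05,.016 [ 0.2238 -0.0319 -0.0003]
scene [379 265] 1355 (np.int32(42), np.int32(59)) ctr [0.494 0.006] bottom [ 0.581 -0.002]
scene [299 275] 134 (np.int32(13), np.int32(14)) ctr [ 0.504 -0.14 ] bottom [ 0.521 -0.14 ]
scene [315 324] 233 (np.int32(18), np.int32(16)) ctr [ 0.621 -0.109] bottom [ 0.64  -0.109]
```

View pics/w2.png

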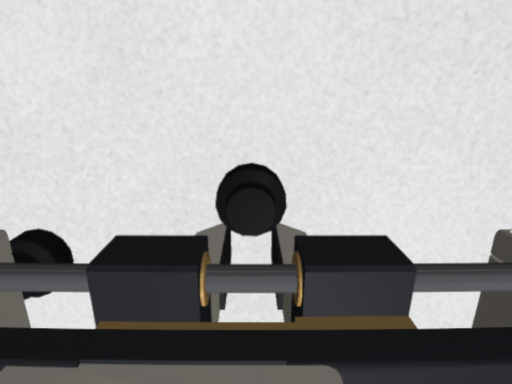

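Knob 3 sits centred in the cradle at (251,200). I push it in.

```bash
python3 -m pendant '[0.014,-0.002,0,0,0,0,0.022,0.018,-0.003,0,0,0,0,0.022,0.018,-0.003,0,0,0,0,0.022,0.018,-0.003,0,0,0,0,0.022,0.018,-0.003,0,0,0,0,0.022,0.018,-0.003,0,0,0,0,0.022,0.018,-0.003,0,0,0,0,0.022]' >/dev/null; python3 rel.py .057,-.05,.016
```

```text
t 5.75 tcp fence [-0.0455 -0.0627] z 0.0157 heading 74.93 zaxis [-0.  0. -1.] w 0.0223 F [ 0.4 -0.5  1.1]
.057,-.05,.016 [ 0.1025 -0.0128 -0.0003]
```

```bash
python3 -m pendant '[0.018,-0.003,0,0,0,0,0.022,0.018,-0.003,0,0,0,0,0.022,0.018,-0.003,0,0,0,0,0.022,0.018,-0.002,0,0,0,0,0.022,0.016,-0.001,0,0,0,0,0.022,0.01,0,0,0,0,0,0.022,0.005,0,0,0,0,0,0.022,0,0,0,0,0,0,0.022]' >/dev/null; python3 rel.py .057,-.05,.016
python3 - <<'E'
from rel import *
o=observe();im=get_image('wrist');cv2.imwrite('pics/w3.png',im[:,:,::-1])
E
```

```text
t 6.75 tcp fence [ 0.0562 -0.0512] z 0.0157 heading 74.92 zaxis [ 0. -0. -1.] w 0.0223 F [-0.1 -0.5 -0.1]
.057,-.05,.016 [ 0.0008 -0.0012 -0.0003]
```

View pics/w3.png

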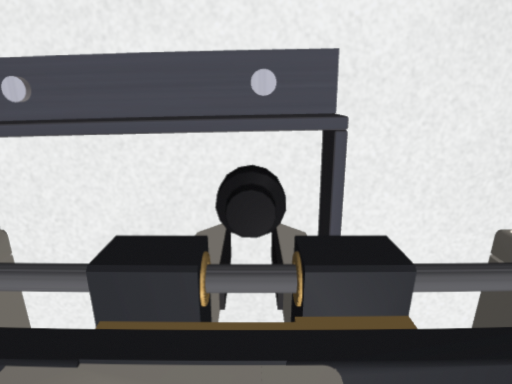

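Knob 3 stands inside the fence at (251,200), clear of the walls. I back out and go to knob 1.

```bash
python3 -m pendant '[-0.02,0,0,0,0,0,0.022,-0.03,0,0,0,0,0,0.022,-0.03,0,-0.03,0,0,0,0.022,-0.04,-0.017,-0.03,0,0,0,0.022,-0.04,-0.018,0,0,0,0,0.022,-0.04,-0.018,0,0,0,0,0.022,-0.04,-0.018,0,0,0,0,0.022,-0.04,-0.018,0,0,0,0,0.022,0,0,0,0,0,0,0.022,0,0,0,0,0,0,0.022]' >/dev/null; python3 rel.py -.23,.038,.016
```

```text
t 8.05 tcp fence [-0.2242  0.0381] z 0.0759 heading 74.84 zaxis [ 0.001  0.    -1.   ] w 0.0218 F [-0.3 -0.   0.2]
-.23,.038,.016 [-0.0059  0.0001  0.0599]
```

```bash
python3 -m pendant '[-0.006,0,0.03,0,0,0,0.022,0,0,0.018,0,0,0,0.022,0,0,0.012,0,0,0,0.022,0,0,0,0,0,0,0.022,0.01,0,0,0,0,0,0.022,0.01,0,0,0,0,0,0.022,0.012,0,0,0,0,0,0.022,0.015,0,0,0,0,0,0.022,0.015,0,0,0,0,0,0.022,0.018,-0.001,0,0,0,0,0.022]' >/dev/null; python3 rel.py .057,.048,.016
```

```text
t 9.3 tcp fence [-0.1486  0.0391] z 0.0158 heading 74.93 zaxis [ 0. -0. -1.] w 0.0221 F [ 0.4 -0.1  0.6]
.057,.048,.016 [ 2.056e-01 -9.200e-03 -2.000e-04]
```

```bash
python3 -m pendant '[0.018,-0.001,0,0,0,0,0.022,0.018,-0.001,0,0,0,0,0.022,0.018,-0.001,0,0,0,0,0.022,0.018,-0.001,0,0,0,0,0.022,0.018,-0.001,0,0,0,0,0.022,0.018,-0.001,0,0,0,0,0.022,0.018,-0.001,0,0,0,0,0.022]' >/dev/null; python3 rel.py .057,.048,.016
```

```text
t 10.18 tcp fence [-0.0225  0.0461] z 0.0157 heading 74.93 zaxis [ 0. -0. -1.] w 0.0218 F [-0.5 -0.6  1.2]
.057,.048,.016 [ 0.0795 -0.002  -0.0003]
```

```bash
python3 -m pendant '[0.018,-0.001,0,0,0,0,0.022,0.018,-0.001,0,0,0,0,0.022,0.018,0,0,0,0,0,0.022,0.014,0,0,0,0,0,0.022,0.008,0,0,0,0,0,0.022,0.003,0,0,0,0,0,0.022,0,0,0,0,0,0,0.022]' >/dev/null; python3 rel.py .057,.048,.016
python3 - <<'E'
from rel import *
o=observe();im=get_image('wrist');cv2.imwrite('pics/w4.png',im[:,:,::-1])
E
```

```text
t 11.05 tcp fence [0.0551 0.0478] z 0.0157 heading 74.91 zaxis [-0. -0. -1.] w 0.0219 F [-0.7  0.1 -1. ]
.057,.048,.016 [ 0.0019 -0.0002 -0.0003]
```

View pics/w4.png

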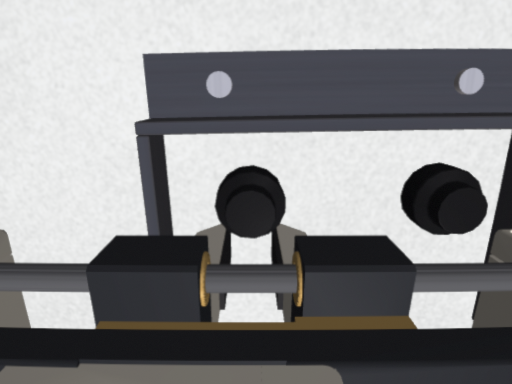

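Knobs 1 (251,200) and 3 (443,200) both stand inside. Now knob 2.

```bash
python3 -m pendant '[-0.02,0,0,0,0,0,0.022,-0.03,0,0,0,0,0,0.022,-0.035,0,-0.03,0,0,0,0.022,-0.05,0.016,-0.03,0,0,0,0.022,-0.05,0.019,-0.01,0,0,0,0.022,-0.05,0.019,0,0,0,0,0.022,-0.05,0.019,0,0,0,0,0.022,-0.05,0.019,0,0,0,0,0.022,-0.05,0.019,0,0,0,0,0.022,-0.04,0,0,0,0,0,0.022]' >/dev/null; 
python3 -m pendant '[0,0,0,0,0,0,0.022,0,0,0,0,0,0,0.022]' >/dev/null;python3 rel.py -.374,-.065,.016
```

```text
t 12.6 tcp fence [-0.3701 -0.0616] z 0.0856 heading 74.86 zaxis [-0.001  0.001 -1.   ] w 0.0218 F [-0.3  1.4  0.8]
-.374,-.065,.016 [-0.0039  0.0035  0.0696]
```

```bash
python3 -m pendant '[-0.004,0.003,0.03,0,0,0,0.022,0,0,0.025,0,0,0,0.022,0,0,0.014,0,0,0,0.022,0,0,0,0,0,0,0.022,0.01,0,0,0,0,0,0.022,0.01,0,0,0,0,0,0.022,0.012,0,0,0,0,0,0.022,0.015,0,0,0,0,0,0.022,0.015,-0.002,0,0,0,0,0.022,0.018,-0.003,0,0,0,0,0.022]' >/dev/null; python3 rel.py .025,-.002,.016
python3 - <<'E'
from rel import *
o=observe();im=get_image('wrist');cv2.imwrite('pics/w5.png',im[:,:,::-1])
E
```

```text
t 13.85 tcp fence [-0.2928 -0.0606] z 0.0168 heading 74.93 zaxis [ 0. -0. -1.] w 0.0218 F [ 0.1 -0.9  1.6]
.025,-.002,.016 [ 0.3177 -0.059   0.0008]
```

View pics/w5.png

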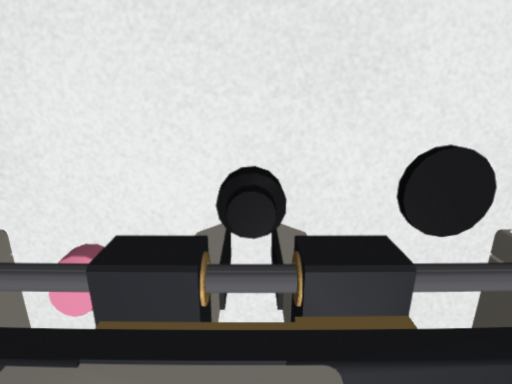

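Knob 2 sits centred in the cradle at (251,200). The pink one (85,280) and the disc (446,190) are clear.

```bash
python3 -m pendant '[0.018,-0.002,0,0,0,0,0.022,0.018,-0.003,0,0,0,0,0.022,0.018,-0.004,0,0,0,0,0.022,0.018,-0.004,0,0,0,0,0.022,0.018,-0.004,0,0,0,0,0.022,0.018,-0.004,0,0,0,0,0.022,0.018,-0.004,0,0,0,0,0.022,0.018,-0.004,0,0,0,0,0.022,0.018,-0.004,0,0,0,0,0.022]' >/dev/null; python3 rel.py .025,-.002,.016
```

```text
t 15.03 tcp fence [-0.1306 -0.0276] z 0.0167 heading 74.92 zaxis [ 0.  0. -1.] w 0.0222 F [ 0.4 -0.1  0.5]
.025,-.002,.016 [ 0.1556 -0.0258  0.0007]
```

```bash
python3 -m pendant '[0.018,-0.003,0,0,0,0,0.022,0.018,-0.004,0,0,0,0,0.022,0.018,-0.004,0,0,0,0,0.022,0.018,-0.004,0,0,0,0,0.022,0.018,-0.004,0,0,0,0,0.022,0.018,-0.004,0,0,0,0,0.022,0.018,-0.002,0,0,0,0,0.022,0.015,-0.001,0,0,0,0,0.022,0.009,0,0,0,0,0,0.022,0.005,0,0,0,0,0,0.022]' >/dev/null; python3 rel.py .025,-.002,.016
python3 -m pendant '[0,0,0,0,0,0,0.022,-0.02,0,0,0,0,0,0.022,-0.03,0,0,0,0,0,0.022,-0.04,0,-0.03,0,0,0,0.022,-0.05,0,-0.04,0,0,0,0.022,-0.05,0,-0.04,0,0,0,0.022,-0.02,0,-0.03,0,0,0,0.022,0,0,0,0,0,0,0.022,0,0,0,0,0,0,0.022]' >/dev/null
python3 - <<'E'
from rel import *
o=observe();im=get_image('wrist');cv2.imwrite('pics/w6.png',im[:,:,::-1])
m=(im.max(2)<75).astype(np.uint8);k,l,s,c=cv2.connectedComponentsWithStats(m)
for i in range(1,k):
    if 300<s[i][4]<3000: print(np.round(c[i]),s[i],np.round(fen(cast('wrist',[c[i]],.013,(o['position'],o['ee_rot']))[0]),3))
blobs(get_image('side'),'side',(150,150,380,290),0.012)
E
```

```text
t 16.27 tcp fence [ 0.0236 -0.0022] z 0.0167 heading 74.93 zaxis [ 0. -0. -1.] w 0.0218 F [-0.2 -0.7  0.5]
.025,-.002,.016 [ 0.0014 -0.0002  0.0007]
[504.  64.] [493  37  19  52 721] [-0.081 -0.222]
side [488 256] 6693 (np.int32(250), np.int32(103)) ctr [0.903 0.082] bottom [ 0.646 -0.111]
side [284 237] 40 (np.int32(10), np.int32(6)) ctr [0.624 0.444] bottom [0.626 0.442]
side [355 257] 57 (np.int32(4), np.int32(20)) ctr [0.682 0.259] bottom [0.653 0.218]
side [288 274] 563 (np.int32(56), np.int32(35)) ctr [0.532 0.288] bottom [0.466 0.184]
side [351 275] 70 (np.int32(10), np.int32(16)) ctr [0.625 0.2  ] bottom [0.608 0.176]
side [306 282] 100 (np.int32(11), np.int32(11)) ctr [0.54  0.234] bottom [0.533 0.223]
side [444 287] 115 (np.int32(16), np.int32(9)) ctr [0.734 0.042] bottom [0.728 0.032]
side [481 313] 233 (np.int32(25), np.int32(18)) ctr [ 0.716 -0.072] bottom [ 0.692 -0.096]
side [456 344] 168 (np.int32(18), np.int32(11)) ctr [ 0.609 -0.117] bottom [ 0.603 -0.126]
side [541 419] 374 (np.int32(34), np.int32(19)) ctr [ 0.561 -0.339] bottom [ 0.548 -0.356]
```

View pics/w6.png

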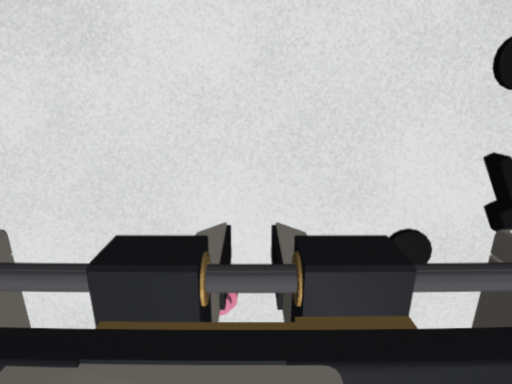

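The fence is out of the wrist view here, but the side view puts knob 2 at fence x≈46 mm and shows the discs and brackets unmoved. I check all three in the scene view.

```bash
python3 - <<'E'
from rel import *
im=get_image('scene');cv2.imwrite('pics/s2.png',cv2.resize(im[130:260,90:460,::-1],(780,274),interpolation=cv2.INTER_CUBIC))
blobs(im,'scene',(300,140,365,210),.012)
E
```

```text
scene [533 284] 1322 (np.int32(58), np.int32(61)) ctr [0.564 0.275] bottom [0.648 0.238]
scene [526 258] 127 (np.int32(12), np.int32(13)) ctr [0.5   0.277] bottom [0.515 0.276]
scene [507 276] 134 (np.int32(12), np.int32(14)) ctr [0.541 0.233] bottom [0.558 0.232]
```

View pics/s2.png

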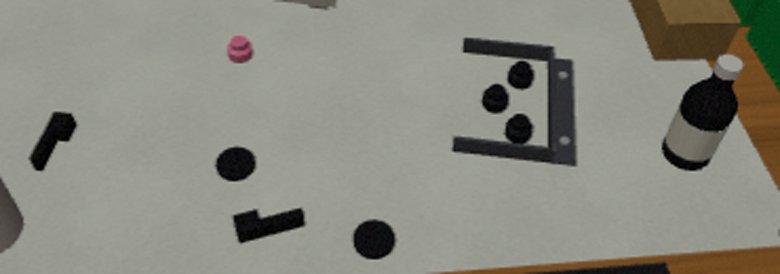

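All three knobs stand upright inside the fence, at crop pixels (520,75), (495,98) and (518,129). Everything else is where it was.

```bash
python3 -c "from cell import sign_off;print(sign_off())"
```

```text
the job is handed in; nothing more can be done
None
```

I slid all three black knobs into the fence and handed the job in at about 18 s; the last pictures show them upright inside it and everything else where it was, though sign-off returned no verdict.

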